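# Pack a graphics-card cooler into its transit case

## Task

Get the cooler kit ready to ship: first press the air duster's nozzle cap fully down and let it up again to blow out the still empty case, then pack the tall finned cooler and the twin-fan unit into the case, both lying down side by side below the rim and set in rather than dropped. Then swing the lid down until it is fully shut, and leave the other things on the bench where they are.

Things in the scene. Friction and masses are not known exactly. Their poses are not given: they have to be found in the camera images.
- case: open grey plastic transit case fixed to the bench, outside 225 (x) x 215 (y) x 66 (z) mm, walls and floor 6 mm thick, so inside 213 x 203 mm and 60 mm deep. Origin: centre of its underside on the bench; x runs from its front wall (robot side) to its hinged wall, z up. The lid is hinged along its +x rim
- lid (a joint): angle of the case's lid, a flat plate 225 long, 215 wide, 8 mm thick: 0 = shut flat on the rim, 1.57 = standing upright on the hinge, about 1.9 = leaning fully back. Starts open at 1.65 to 1.85. The friction hinge is stiff (0.6 N m, some 2 to 4 N at the free edge): the lid stays at whatever angle it is left and must be pushed all the way; it does not fall shut and does not latch
- lid_hinge (a point): point on the lid's hinge axis, mid-width, 0.5 mm above the case rim (at 112.5, 0, 66.5 mm in the case's frame); the axis is the case's y. From here the shut lid reaches 225 mm towards the case's -x, its outer (upper) face 8 mm above this point. The outer face is clear but for two 3 mm ribs that are only drawn
- cooler: tall finned aluminium cooler with a copper base plate, a solid block 45 (own x) x 50 (own y) x 135 (own z) mm, 0.3 to 0.65 kg, standing on its 45 x 50 end on the bench, so twice as tall as the case. Origin: centre of that end; z runs up its length; copper plate on its +x face. All faces can be gripped. To fit under the lid it has to lie down (own z level)
- fans: black twin-fan unit, a block 120 (own x) x 56 (own y) x 38 (own z) mm, 0.17 to 0.35 kg, lying flat on the bench with its two fans upwards. Origin: centre of its underside
- duster: white air duster can, 62 mm diameter, held upright in a fixed 90 mm square clamp foot beside the case. Origin: centre of the foot's underside; z up; its nozzle points along -y, to the case. 185 mm tall to the top of its cap
- cap_top (a point): centre of the top face of the duster's white sprung nozzle cap, a disc of 34 mm diameter, at 185 mm above the bench when up
- cap (a joint): how far the nozzle cap is pressed down: 0 = up, 0.007 m = fully down on its stop. Its spring takes about 3 N to start and 9 N when fully down
- jar: bystander: small jar of paste, 48 mm diameter, 60 mm tall, behind and to the right of the case. Origin: centre of its underside
- screwdriver: bystander: screwdriver lying on the bench at the right. Origin: under its middle
- board: bystander: bare circuit board 180 x 100 mm, some 20 mm high, lying flat at the back right. Origin: centre of its underside
- screwtray: bystander: white divided screw tray 100 x 140 x 25 mm at the back left. Origin: centre of its underside
- carton: bystander: cardboard box 120 x 90 x 50 mm at the left. Origin: centre of its underside
- meter: bystander: yellow hand meter 150 x 75 x 35 mm lying at the right. Origin: centre of its underside
Mind the look-alikes: they are no part of the job. Leave any green or purple look-alike of the cooler alone.

How it is judged:
On the way, in this order (a step that is already met when the one before it is completed fails the run):
1. the duster's cap is pressed down (at least 5 of its 7 mm) while the case is still empty (value of joint cap above 0.005 m and horizontal distance between each of cooler, fans and case above 0.15 m), for 0.1 s.
2. cooler and fan unit both lie down inside the case, the lid still open (value of joint lid above 0.5 rad and angle between cooler's own z axis and vertical between 1.42 and 1.72 rad and height (world z) of each of cooler, fans below 0.06 m and x of cooler in the frame of case between -0.108 and 0.108 m and y of cooler in the frame of case between -0.103 and 0.103 m and angle between fans's own x axis and vertical between 1.42 and 1.72 rad and x of fans in the frame of case between -0.108 and 0.108 m and y of fans in the frame of case between -0.103 and 0.103 m), for 0.2 s.
At the end, for the whole second after the job is handed in: The lid is shut (within 0.035 rad, 8 mm at its free edge), the cooler and the fan unit lie at rest, their lengths level within 0.15 rad, inside the case under it, and the duster's cap is up again (within 2 mm) (value of joint lid below 0.035 rad and value of joint cap below 0.002 m and angle between cooler's own z axis and vertical between 1.42 and 1.72 rad and height (world z) of each of cooler, fans below 0.06 m and x of cooler in the frame of case between -0.108 and 0.108 m and y of cooler in the frame of case between -0.103 and 0.103 m and angle between fans's own x axis and vertical between 1.42 and 1.72 rad and x of fans in the frame of case between -0.108 and 0.108 m and y of fans in the frame of case between -0.103 and 0.103 m and linear speed of each of cooler, fans below 0.03 m/s); the robot touches nothing.
It fails at once if cooler or fan unit dropped (faster than 1.3 m/s) (linear speed of any of cooler, fans above 1.3 m/s).
It fails at once if a bystander moved more than 40 mm (distance of any of jar, screwdriver, board, screwtray, carton, meter from where it was at the start of the episode above 0.04 m).
It also fails if it takes over 72 s, if anything falls off the work surface, if the arm or the gripper's body presses on something with over 40 N, if the wrist force passes 120 N, or if a joint passes its speed limit or range.

## Robot

A 7-joint arm with a two-finger parallel gripper is mounted at the origin on the work surface. World frame = base frame: x ahead of the robot, y to its left, z up, the work surface at z = 0. Lengths are in m, angles in rad, forces in N, time in s.
With the tool pointing down it reaches from about 0.4 to 0.875 m from the base axis. Payload 19.3 kg.
Tool frame: the origin (TCP) lies on the centre line of the jaws, within the pads' length; the fingertips stand 8 mm ahead of it and the grasp point (between the pads) lies 11 mm behind it; z points along the fingers, y is the line along which they close (so a half turn about z gives the same grasp; the last joint's range is limited). The gripper opens to 85 mm and grips with 20 to 120 N. Pads are 22 mm wide; open, the fingers measure 114 mm over their backs; the gripper's body (76 mm by 85 mm) begins 54 mm behind the grasp point. The pads swing forward as they close: fully open they stand 13 mm farther back than shut.
Start: joints at [1.163, 0.521, -0.036, 1.599, 0.021, 1.021, -0.113], TCP at [0.207, -0.59, 0.239] pointing down, gripper open.
Joint ranges: [-2.91, 2.91], [-0.3, 2.13], [-1.5, 1.42], [0.17, 2.43], [-1.26, 4.41], [0.16, 1.93], [-2.52, 2.52]. Speed limits (rad/s): [1.89, 1.89, 2.39, 2.39, 3.01, 3.01, 3.01].

## Interface

Orientations are given as a unit quaternion [x, y, z, w].
In Python, from cell import telemetry, vision, hand_in gives the robot as it stands.
- The arm moves only by the tool play_rows, never from a script. Its argument "series" is one flat list of numbers, 6 for each row, row after row: the shift along the tool's x, y, z in m, then the turn, a rotation vector about the tool's x, y, z in degrees. A call has 1 to 10 rows; each row is the pose to reach, as a shift and turn from the pose commanded when the call began, along the tool's axes at that moment; what a row does not reach only later rows make up. A row lasts 1/10 s, in which the tool goes at most 50 mm and 8.59 degrees, less where a joint would pass 70% of its speed; a pose out of reach is approached as far as the arm can. A call with a gripper value outside its range is refused whole. "grip" is the gripper's target within -1 to 1 (shut at 1, half-way at 0, fully open at -1), set as the call begins (left out, the last holds). The fingers move at their own pace and stop on an object; "squeeze" is the grip in N (left out, the last holds). Time passes only in rows, so rows that repeat a pose let the fingers close. It gives the time, the measured TCP pose, the force, the opening and the grip force at its end, in the units of the state.
- telemetry.state(): the state, without advancing time (a new reading comes with each control period).
- vision.camera(name): name is "scene" or "side" or "wrist"; returns the picture (400x640x3 uint8, red, green, blue); there is no depth.
- vision.calibration(name): a dict with "fov_y" (degrees; the focal length in pixels is half the picture's height over the tangent of half this angle, whatever the lens; pixels are square), "cx", "cy" (the principal point, pixels), "dist" ([k1, k2, p1, p2, k3] as OpenCV has them; the pictures are not rectified), "pose" (4x4, takes a point from camera to world coordinates). Camera axes: x right, y up, looking along -z (the intrinsics and any distortion apply to the point x, -y, -z); pixel columns grow to the right and rows downward; lengths in m; the calibration is good to about 2 mm. A picture is of the moment at which its call begins: read the wrist's pose just before it. calibration takes no time and is no camera call; for the wrist camera it gives the pose at the moment of the call.
- hand_in(): hands the job in; it is judged then, once.
The state is a dict: "clock": time; "joints": joint angles; "dq": joint speeds; "effort": joint torques, N m; "position": TCP position; "orientation": TCP orientation; "contact_force": force on the tool from outside, world axes, zero at the start; "wrist_torque": the same for the moment, N m; "finger_gap": finger opening in m; "grip_force": force on a finger pad.
Only numpy, scipy, OpenCV 4.12 (cv2) and the standard library are available. Lean on these libraries where they do the work, as an engineer would, in place of code of your own. Each camera call takes 0.05 s, during which the arm holds its last target. There are 200 camera calls.

## Working session

There is one attempt and no reset: what is moved stays moved. The work goes in short steps, Python scripts to look and compute and a tool call to move; the robot and the scene stay as the last step left them, time stands still between calls to the robot, and variables do not carry over. Pictures are saved under pics/ and viewed, at most 10 in all, crops included, and the job is handed in when it is done.

Besides the shell and the picture viewer there is one more tool, called after ">>>" as name(argument=value, ...) on one line, values as JSON. play_rows: Moves the arm, as the interface text tells. Its arguments: {"type":"object","properties":{"series":{"type":"array"},"grip":{"type":"number"},"squeeze":{"type":"number"}},"required":["series"]}

```bash
ls; mkdir -p pics
cat > h.py <<'E'
import numpy as np,cv2,json
from scipy.spatial.transform import Rotation as R
from cell import telemetry,vision
def K(c):
    f=200/np.tan(np.radians(c["fov_y"])/2); return np.array([[f,0,c["cx"]],[0,f,c["cy"]],[0,0,1.]])
def save(n,name):
    c=vision.calibration(n); im=vision.camera(n); cv2.imwrite(f"pics/{name}.png",im[...,::-1])
    np.savez(f"pics/{name}.npz",**{k:np.array(v) for k,v in c.items()}); return im
def cal(name): 
    d=np.load(f"pics/{name}.npz"); return {k:d[k] for k in d}
def ground(name,uv,z):
    c=cal(name); p=cv2.undistortPoints(np.array(uv,float).reshape(-1,1,2),K(c),c["dist"].astype(float)).reshape(-1,2)
    d=np.c_[p[:,0],-p[:,1],-np.ones(len(p))]@c["pose"][:3,:3].T; o=c["pose"][:3,3]
    z=np.broadcast_to(z,len(p)); return o+d*((z-o[2])/d[:,2])[:,None]
def proj(name,P):
    c=cal(name); q=(np.array(P,float).reshape(-1,3)-c["pose"][:3,3])@c["pose"][:3,:3]
    q=q*[1,-1,-1]; return cv2.projectPoints(q,np.zeros(3),np.zeros(3),K(c),c["dist"].astype(float))[0].reshape(-1,2)
def st():
    s=telemetry.state(); print({k:np.round(s[k],4).tolist() for k in ("clock","joints","position","orientation","contact_force","finger_gap","grip_force")}); return s
E
python3 - <<'E'
from h import *
st(); print(R.from_quat(telemetry.state()["orientation"]).as_matrix().round(3))
for n in ("scene","side"):
    save(n,n+"0"); c=cal(n+"0"); print(n,c["fov_y"],c["dist"],c["pose"].round(3))
E
```

```text
pics
{'clock': 0.0, 'joints': [1.1628, 0.522, -0.0363, 1.6, 0.0212, 1.0211, -0.1128], 'position': [0.207, -0.5894, 0.2387], 'orientation': [0.9858, 0.1681, -0.0001, -0.0005], 'contact_force': [0.6034, -0.3772, -0.6503], 'finger_gap': 0.0858, 'grip_force': 0.0}
[[ 0.943  0.331 -0.   ]
 [ 0.331 -0.943  0.001]
 [-0.    -0.001 -1.   ]]
scene 52.665794787698864 [0.00599356 0.         0.         0.         0.        ] [[ 0.166 -0.796  0.582  1.126]
 [ 0.986  0.125 -0.11  -0.112]
 [ 0.015  0.592  0.806  1.039]
 [ 0.     0.     0.     1.   ]]
side 51.50720704528103 [0.00833496 0.         0.         0.         0.        ] [[-0.745  0.528 -0.407 -0.072]
 [-0.667 -0.582  0.466  0.55 ]
 [ 0.009  0.619  0.786  1.085]
 [ 0.     0.     0.     1.   ]]
```

View pics/scene0.png

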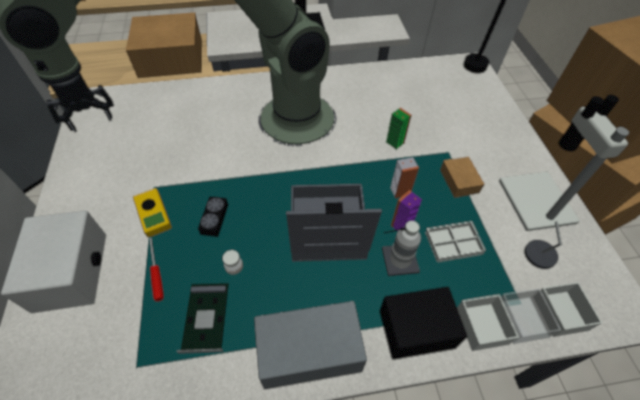

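View pics/side0.png

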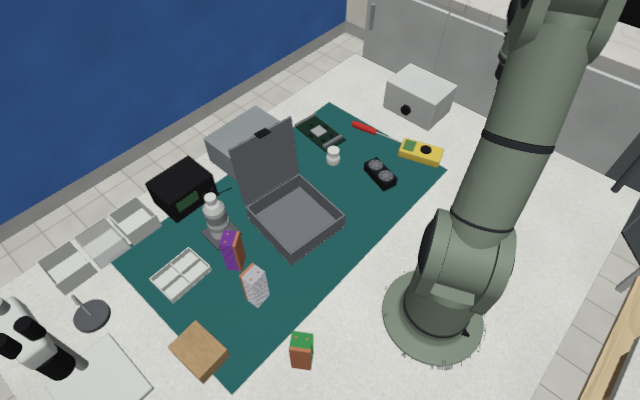

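The scene view shows the silver cooler at about (405,178), purple look-alike at (407,211), green one at (399,128), fans at (213,215), duster at (405,245), and the case at (330,215). The side view shows the cooler at (255,285), fans at (380,173), duster at (215,220), and the case at (295,218). I'm enlarging both to measure.

Run:
```python
import cv2
a=cv2.imread("pics/side0.png")[140:330,180:420]; cv2.imwrite("pics/s1.png",cv2.resize(a,None,fx=3.125,fy=3.125,interpolation=cv2.INTER_CUBIC))
a=cv2.imread("pics/scene0.png")[150:280,190:450]; cv2.imwrite("pics/c1.png",cv2.resize(a,None,fx=3,fy=3,interpolation=cv2.INTER_CUBIC))
```

```text
(no output)
```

View pics/s1.png

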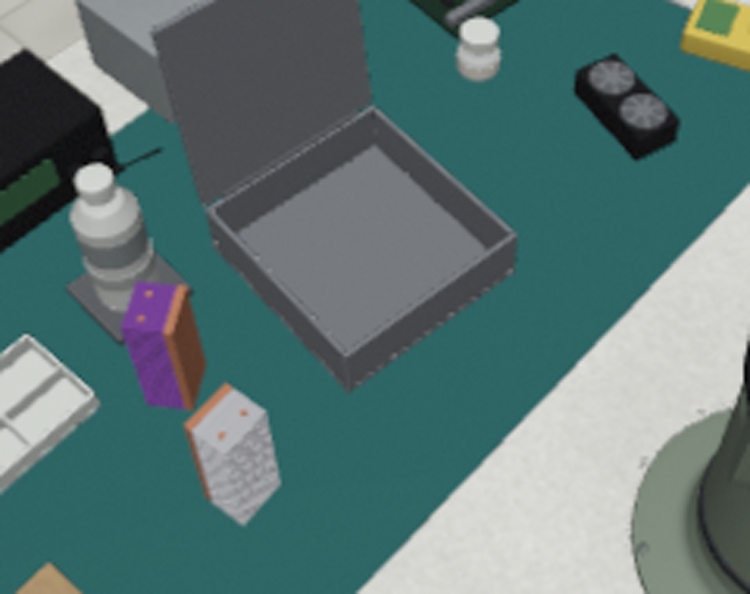

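View pics/c1.png

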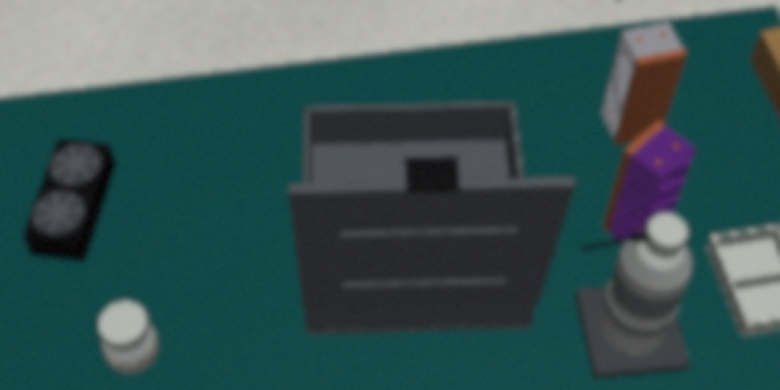

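```bash
cat > fit.py <<'E'
from h import *
from scipy.optimize import least_squares
S=lambda p:np.array(p,float)/3.125+[180,140]
C=lambda p:np.array(p,float)/3+[190,150]
def fit(loc,obs,x0):
    # obs: list (view, local idx pts, px)
    def mk(q):
        c,s=np.cos(q[2]),np.sin(q[2]); M=np.array([[c,-s,0],[s,c,0],[0,0,1]])
        return lambda P:np.array(P)@M.T+[q[0],q[1],0]
    f=lambda q:np.concatenate([(proj(v,mk(q)(P))-px).ravel() for v,P,px in obs])
    r=least_squares(f,x0); print(loc,r.x.round(4),np.degrees(r.x[2]).round(1),r.fun.round(1)); return r.x
E
python3 - <<'E'
from fit import *
b=lambda X,Y,z:[[X,Y,z],[X,-Y,z],[-X,-Y,z],[-X,Y,z]]
print("side gnd: case",ground("side0",S([[208,208],[373,108],[517,235],[348,353]]),.066).round(3).tolist())
print("cooler",ground("side0",S([[186,424],[228,384],[266,408]]),.135).round(3).tolist(), ground("scene0",C([[622,33],[675,27],[686,50],[632,58]]),.135).round(3).tolist())
print("fans",ground("side0",S([[575,85],[613,57],[677,118]]),.038).round(3).tolist(),ground("scene0",C([[60,142],[113,150],[85,248],[28,238]]),.038).round(3).tolist())
print("cap",ground("side0",S([[95,178]]),.185).round(4),ground("scene0",C([[668,231]]),.185).round(4))
E
```

```text
side gnd: case [[0.609, 0.116, 0.066], [0.58, -0.089, 0.066], [0.362, -0.064, 0.066], [0.391, 0.142, 0.066]]
cooler [[0.41, 0.306, 0.135], [0.413, 0.258, 0.135], [0.373, 0.252, 0.135]] [[0.378, 0.256, 0.135], [0.378, 0.311, 0.135], [0.409, 0.312, 0.135], [0.411, 0.257, 0.135]]
fans [[0.457, -0.281, 0.038], [0.451, -0.343, 0.038], [0.345, -0.316, 0.038]] [[0.353, -0.312, 0.038], [0.371, -0.26, 0.038], [0.484, -0.289, 0.038], [0.464, -0.343, 0.038]]
cap [[0.6286 0.2112 0.185 ]] [[0.637  0.2135 0.185 ]]
```

Run:
```python
from fit import *
fit("case",[("side0",[[.1125,.1075,.066],[.1125,-.1075,.066],[-.1125,-.1075,.066],[-.1125,.1075,.066],[-.1125,.1075,0],[-.1125,-.1075,0]],S([[208,208],[373,108],[517,235],[348,353],[350,389],[515,269]])),
 ("scene0",[[-.1125,-.1075,.066],[-.1125,.1075,.066]],C([[304,105],[515,102]]))],[.486,.026,-.13])
x,y,z=.0225,.025,.135
fit("cooler",[("side0",[[x,y,z],[x,-y,z],[-x,-y,z],[x,y,0],[-x,y,0],[-x,-y,0]],S([[186,424],[228,384],[266,408],[210,500],[243,525],[280,484]])),
 ("scene0",[[-x,-y,z],[-x,y,z],[x,y,z],[x,-y,z],[x,-y,0],[-x,-y,0]],C([[622,33],[675,27],[686,50],[629,56],[619,143],[603,113]]))],[.39,.28,.05])
x,y,z=.06,.028,.038
# guess: long axis approx world x
fit("fans",[("side0",[[x,y,z],[x,-y,z],[-x,-y,z],[-x,y,0],[x,y,0]],S([[575,85],[613,57],[677,118],[640,158],[578,98]])),
 ("scene0",[[-x,-y,z],[-x,y,z],[x,y,z],[x,-y,z]],C([[60,142],[113,150],[86,248],[28,238]]))],[.41,-.3,-.2])
fit("cap",[("side0",[[0,0,.185]],S([[95,178]])),("scene0",[[0,0,.185]],C([[668,231]]))],[.63,.21,0])
```

```text
case [ 0.4879  0.0254 -0.132 ] -7.6 [-1.3 -0.5  0.1 -1.9  0.4 -0.6 -1.1  1.1 -0.7  1.1 -0.2  0.8 -1.2 -0.7
 -1.4 -0.9]
cooler [0.3913 0.2822 0.0633] 3.6 [-1.2  0.3 -0.9 -0.5 -0.4  1.4 -1.8 -1.1 -0.7  0.3 -0.2  0.3 -0.8 -1.9
 -2.7 -2.6 -0.9  0.9  2.   1.7 -2.1 -0.  -1.3 -0.9]
fans [ 0.4086 -0.3037 -0.2485] -14.2 [-2.  -4.1 -1.5 -1.6  0.4  0.3 -2.2  1.8 -3.9 -0.8 -1.3 -2.3 -0.9 -3.6
 -1.  -2.9 -0.9 -1. ]
cap [0.6335 0.2123 0.    ] 0.0 [-1.5 -0.7 -0.9 -1.1]
```

```bash
cat >> h.py <<'E'
def RT(psi,tau=0,rho=0):
    p=np.radians(psi); M=np.c_[[-np.sin(p),np.cos(p),0],[np.cos(p),np.sin(p),0],[0,0,-1]]
    return M@R.from_euler('y',tau,degrees=True).as_matrix()
def plan(wps,start=None):
    s=telemetry.state(); p=np.array(s["position"]); M=R.from_quat(s["orientation"]).as_matrix()
    if start: p,M=np.array(start[0]),RT(*start[1])
    for q,o in wps:
        q=np.array(q,float); N=RT(*o) if o is not None else M
        d=M.T@(q-p); r=R.from_matrix(M.T@N).as_rotvec(degrees=True)
        n=max(np.linalg.norm(d)/.05,np.linalg.norm(r)/8.59)
        print(q,o,"->",d.round(4).tolist(),r.round(1).tolist(),"rows>=%.1f"%n); p,M=q,N
E
python3 - <<'E'
from h import *
plan([((.38,-.30,.32),(-37,)),((.45,0.1,.32),(18,)),((.634,.212,.24),(18,))])
C=lambda p:np.array(p,float)/3+[190,150]
print(ground("scene0",C([[605,226],[607,230],[640,240]]),0).round(3),ground("scene0",C([[625,148],[658,122],[695,150],[665,172]]),.135).round(3))
E
```

```text
[ 0.38 -0.3   0.32] (-37,) -> [0.2592, -0.2158, -0.081] [-0.1, -0.0, -33.6] rows>=6.9
[0.45 0.1  0.32] (18,) -> [0.3616, -0.1848, 0.0] [0.0, 0.0, -55.0] rows>=8.1
[0.634 0.212 0.24 ] (18,) -> [0.0497, 0.2096, 0.08] [0.0, 0.0, 0.0] rows>=4.6
[[0.515 0.223 0.   ]
 [0.52  0.223 0.   ]
 [0.537 0.253 0.   ]] [[0.515 0.22  0.135]
 [0.491 0.259 0.135]
 [0.527 0.284 0.135]
 [0.547 0.249 0.135]]
```

>>> play_rows(series=[0.259, -0.216, -0.081, 0, 0, -33.6, 0.259, -0.216, -0.081, 0, 0, -33.6, 0.259, -0.216, -0.081, 0, 0, -33.6, 0.259, -0.216, -0.081, 0, 0, -33.6, 0.259, -0.216, -0.081, 0, 0, -33.6, 0.259, -0.216, -0.081, 0, 0, -33.6, 0.259, -0.216, -0.081, 0, 0, -33.6, 0.259, -0.216, -0.081, 0, 0, -33.6, 0.259, -0.216, -0.081, 0, 0, -33.6], grip=1)

```text
clock: 1.0
position: [0.3802, -0.2995, 0.3204]
orientation: [0.895, 0.447, -0.0, 0.0]
contact_force: [0.4, -0.8, -0.0]
finger_gap: -0.0002
grip_force: 0.0
```

Run:
```python
from h import *
st(); save("wrist","w1"); print(cal("w1")["pose"].round(3));
```

```text
{'clock': 1.0, 'joints': [0.803, 0.2208, -0.3081, 1.8416, 0.0752, 1.0903, -0.1777], 'position': [0.3802, -0.2995, 0.3204], 'orientation': [0.8947, 0.4466, -0.0, 0.0001], 'contact_force': [0.4393, -0.8146, -0.0434], 'finger_gap': -0.0002, 'grip_force': 0.0}
[[ 0.799  0.579  0.16   0.421]
 [-0.601  0.77   0.215 -0.245]
 [ 0.001 -0.268  0.963  0.456]
 [ 0.     0.     0.     1.   ]]
```

View pics/w1.png

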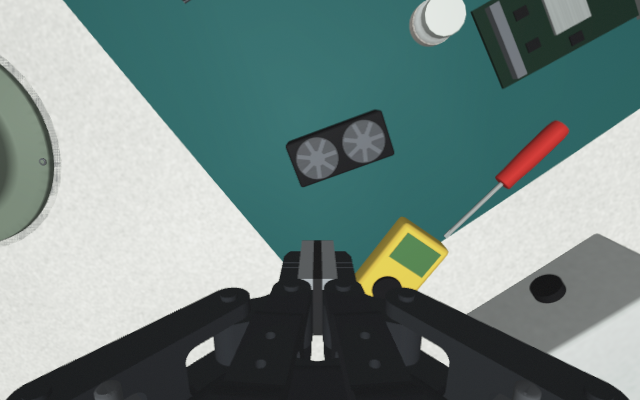

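Wrist view: the fan unit's top corners are at about (286,142), (378,110), (394,153) and (303,187). The meter, screwdriver, board and jar are clear of it.

Run:
```python
from fit import *
g=ground("w1",[[286,142],[378,110],[394,153],[303,187]],.038); print(g.round(4).tolist(),g.mean(0).round(4))
print([np.linalg.norm(g[i]-g[(i+1)%4]).round(4) for i in range(4)], [np.degrees(np.arctan2(*(g[a]-g[b])[1::-1])).round(1) for a,b in ((1,0),(2,3))])
```

```text
[[0.3631, -0.2614, 0.038], [0.4705, -0.2961, 0.038], [0.4576, -0.3486, 0.038], [0.3459, -0.3167, 0.038]] [ 0.4093 -0.3057  0.038 ]
[np.float64(0.1129), np.float64(0.054), np.float64(0.1162), np.float64(0.0579)] [np.float64(-17.9), np.float64(-16.0)]
```

>>> play_rows(series=[0.362, -0.185, 0, 0, 0, -55, 0.362, -0.185, 0, 0, 0, -55, 0.362, -0.185, 0, 0, 0, -55, 0.362, -0.185, 0, 0, 0, -55, 0.362, -0.185, 0, 0, 0, -55, 0.362, -0.185, 0, 0, 0, -55, 0.362, -0.185, 0, 0, 0, -55, 0.362, -0.185, 0, 0, 0, -55, 0.362, -0.185, 0, 0, 0, -55, 0.362, -0.185, 0, 0, 0, -55])

```text
clock: 2.05
position: [0.4505, 0.1005, 0.3197]
orientation: [0.588, 0.809, -0.0, -0.001]
contact_force: [0.1, 0.1, -0.3]
finger_gap: -0.0001
grip_force: 0.0
```

>>> play_rows(series=[0.05, 0.21, 0.09, 0, 0, 0, 0.05, 0.21, 0.09, 0, 0, 0, 0.05, 0.21, 0.09, 0, 0, 0, 0.05, 0.21, 0.09, 0, 0, 0, 0.05, 0.21, 0.09, 0, 0, 0, 0.05, 0.21, 0.09, 0, 0, 0, 0.05, 0.21, 0.09, 0, 0, 0])

```text
clock: 2.75
position: [0.635, 0.2103, 0.2291]
orientation: [0.589, 0.808, -0.001, -0.0]
contact_force: [-0.6, 0.0, 0.3]
finger_gap: 0.0003
grip_force: 0.0
```

Run:
```python
from h import *
st(); save("wrist","w2"); print(proj("w2",[[.6335,.2123,.185],[.6505,.2123,.185]]))
```

```text
{'clock': 2.75, 'joints': [-0.0223, 0.6716, -0.6357, 1.4579, 0.4165, 1.1514, -0.414], 'position': [0.635, 0.2103, 0.2291], 'orientation': [0.589, 0.8082, -0.0011, -0.0004], 'contact_force': [-0.6147, 0.0012, 0.2686], 'finger_gap': 0.0003, 'grip_force': 0.0}
[[315.15531681 226.33691797]
 [344.94146646 235.35165769]]
```

View pics/w2.png

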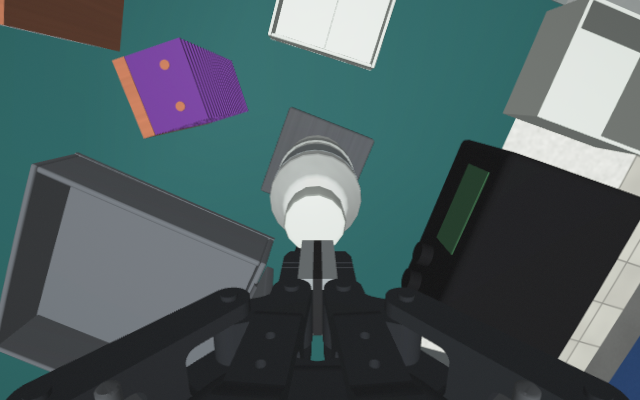

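Wrist view: the cap is centred at about (315,223), as predicted, with the fingers above it. Pressing now.

>>> play_rows(series=[0, 0, 0.03, 0, 0, 0, 0, 0, 0.036, 0, 0, 0, 0, 0, 0.039, 0, 0, 0, 0, 0, 0.042, 0, 0, 0, 0, 0, 0.044, 0, 0, 0, 0, 0, 0.045, 0, 0, 0, 0, 0, 0.045, 0, 0, 0])

```text
clock: 3.5
position: [0.6351, 0.2119, 0.1868]
orientation: [0.588, 0.809, 0.0, 0.001]
contact_force: [-3.1, -5.7, 8.8]
finger_gap: -0.0002
grip_force: 4.1
```

>>> play_rows(series=[0, 0, 0.002, 0, 0, 0, 0, 0, 0.003, 0, 0, 0, 0, 0, 0.003, 0, 0, 0, 0, 0, 0.003, 0, 0, 0])

```text
clock: 3.9
position: [0.6354, 0.212, 0.1858]
orientation: [0.589, 0.808, 0.001, 0.001]
contact_force: [-10.7, -8.7, 32.8]
finger_gap: 0.0
grip_force: 16.1
```

Run:
```python
from h import *
st()
o=(3.6,60); M=RT(*o); g=np.array([.3915,.282,.100])+.011*M[:,2]
pre=g-.1*M[:,2]; print(g,pre)
plan([((.635,.212,.31),(18,)),((.42,.13,.31),(3.6,)),(pre+[0,0,.08],o),(pre,o),(g,o)],start=((.635,.212,.181),(18,)))
```

```text
{'clock': 3.9, 'joints': [-0.0323, 0.7129, -0.6196, 1.5005, 0.45, 1.0707, -0.4414], 'position': [0.6354, 0.212, 0.1858], 'orientation': [0.5885, 0.8085, 0.0006, 0.0014], 'contact_force': [-10.6954, -8.7068, 32.8098], 'finger_gap': 0.0, 'grip_force': 16.0785}
[0.39090184 0.29150748 0.0945    ] [0.39633966 0.20507583 0.1445    ]
[0.635 0.212 0.31 ] (18,) -> [0.0, 0.0, -0.129] [0.0, 0.0, 0.0] rows>=2.6
[0.42 0.13 0.31] (3.6,) -> [-0.0115, -0.2298, 0.0] [0.0, 0.0, 14.4] rows>=4.6
[0.39633966 0.20507583 0.2245    ] (3.6, 60) -> [0.0764, -0.0189, 0.0855] [-0.0, 60.0, -0.0] rows>=7.0
[0.39633966 0.20507583 0.1445    ] (3.6, 60) -> [-0.0693, 0.0, 0.04] [0.0, 0.0, 0.0] rows>=1.6
[0.39090184 0.29150748 0.0945    ] (3.6, 60) -> [0.0, -0.0, 0.1] [0.0, 0.0, 0.0] rows>=2.0
```

>>> play_rows(series=[0, 0, -0.02, 0, 0, 0, 0, 0, -0.06, 0, 0, 0, 0, 0, -0.13, 0, 0, 0, 0, 0, -0.13, 0, 0, 0, 0, 0, -0.13, 0, 0, 0])

```text
clock: 4.4
position: [0.6357, 0.2133, 0.317]
orientation: [0.588, 0.809, 0.003, 0.002]
contact_force: [-0.4, 0.4, -1.0]
finger_gap: 0.0002
grip_force: 0.0
```

>>> play_rows(series=[-0.012, -0.23, 0, 0, 0, 14.4, -0.012, -0.23, 0, 0, 0, 14.4, -0.012, -0.23, 0, 0, 0, 14.4, -0.012, -0.23, 0, 0, 0, 14.4, -0.012, -0.23, 0, 0, 0, 14.4, -0.012, -0.23, 0, 0, 0, 14.4, -0.012, -0.23, 0, 0, 0, 14.4], grip=-1)

```text
clock: 5.1
position: [0.4197, 0.13, 0.3128]
orientation: [0.685, 0.728, 0.0, 0.001]
contact_force: [-0.1, 0.1, -0.4]
finger_gap: 0.0855
grip_force: 0.0
```

>>> play_rows(series=[0.076, -0.019, 0.085, 0, 60, 0, 0.076, -0.019, 0.085, 0, 60, 0, 0.076, -0.019, 0.085, 0, 60, 0, 0.076, -0.019, 0.085, 0, 60, 0, 0.076, -0.019, 0.085, 0, 60, 0, 0.076, -0.019, 0.085, 0, 60, 0, 0.076, -0.019, 0.085, 0, 60, 0, 0.076, -0.019, 0.085, 0, 60, 0, 0.076, -0.019, 0.085, 0, 60, 0])

```text
clock: 6.0
position: [0.3969, 0.2042, 0.2265]
orientation: [0.594, 0.628, 0.344, -0.367]
contact_force: [0.6, 1.4, 0.9]
finger_gap: 0.0854
grip_force: 0.0
```

Run:
```python
from h import *
st()
o=(3.6,60); M=RT(*o); g=np.array([.3915,.282,.100])+.011*M[:,2]
plan([(g-.1*M[:,2],o),(g,o)])
```

```text
{'clock': 6.0, 'joints': [0.893, 0.8391, -1.1798, 2.2103, -0.5871, 0.5493, 0.4632], 'position': [0.3969, 0.2042, 0.2265], 'orientation': [0.5938, 0.6282, 0.3438, -0.3667], 'contact_force': [0.5773, 1.4415, 0.8535], 'finger_gap': 0.0854, 'grip_force': 0.0}
[0.39633966 0.20507583 0.1445    ] (3.6, 60) -> [-0.0708, -0.0002, 0.0413] [0.1, -0.4, -0.3] rows>=1.6
[0.39090184 0.29150748 0.0945    ] (3.6, 60) -> [0.0, -0.0, 0.1] [0.0, 0.0, 0.0] rows>=2.0
```

Reachable, with joint 4 at 2.21 of 2.43. Moving to the pre-grasp and checking there.

>>> play_rows(series=[-0.071, 0, 0.041, 0, 0, 0, -0.071, 0, 0.041, 0, 0, 0, -0.071, 0, 0.041, 0, 0, 0, -0.071, 0, 0.041, 0, 0, 0])

```text
clock: 6.4
position: [0.3962, 0.2058, 0.1465]
orientation: [0.593, 0.632, 0.342, -0.364]
contact_force: [0.4, -0.3, 1.3]
finger_gap: 0.0855
grip_force: 0.0
```

Run:
```python
from h import *
st(); save("wrist","w3")
o=(3.6,60); M=RT(*o); g=np.array([.3915,.282,.100])+.011*M[:,2]
plan([(g,o)])
x,y=.0225,.025; q=np.array([[x,-y,.135],[-x,-y,.135],[-x,y,.135],[x,y,.135]]); c,s=np.cos(.063),np.sin(.063)
P=np.c_[q[:,0]*c-q[:,1]*s+.3915,q[:,0]*s+q[:,1]*c+.282,q[:,2]]; pp=proj("w3",P); print(pp)
im=cv2.imread("pics/w3.png"); [cv2.circle(im,tuple(p.astype(int)),3,(0,0,255),-1) for p in pp]; cv2.imwrite("pics/w3m.png",im)
```

```text
{'clock': 6.4, 'joints': [0.8236, 1.0044, -1.0813, 2.2249, -0.5234, 0.4171, 0.5524], 'position': [0.3962, 0.2058, 0.1465], 'orientation': [0.5927, 0.6316, 0.3421, -0.3644], 'contact_force': [0.3556, -0.2821, 1.2709], 'finger_gap': 0.0855, 'grip_force': 0.0}
[0.39090184 0.29150748 0.0945    ] (3.6, 60) -> [-0.0022, -0.0001, 0.1008] [0.0, 0.1, 0.1] rows>=2.0
[[358.44206319 200.88765552]
 [275.80817093 200.74734145]
 [282.23868237 144.79420491]
 [352.11203895 144.92135596]]
```

View pics/w3m.png

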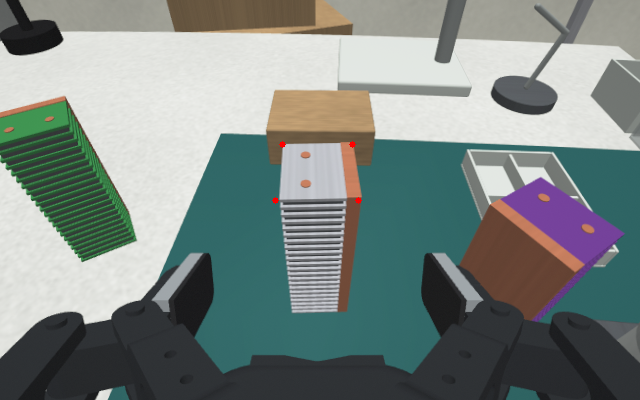

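The cooler is centred between the pads, and the overlay matches its top corners (275–358, 145–201). Gripping.

>>> play_rows(series=[-0.001, 0, 0.05, 0, 0, 0, -0.002, 0, 0.101, 0, 0, 0, -0.002, 0, 0.101, 0, 0, 0, -0.002, 0, 0.101, 0, 0, 0])

```text
clock: 6.85
position: [0.3907, 0.2924, 0.0945]
orientation: [0.592, 0.632, 0.343, -0.364]
contact_force: [-0.5, -0.6, -0.3]
finger_gap: 0.0854
grip_force: 0.0
```

>>> play_rows(series=[0, 0, 0, 0, 0, 0, 0, 0, 0, 0, 0, 0, 0, 0, 0, 0, 0, 0, 0, 0, 0, 0, 0, 0, 0, 0, 0, 0, 0, 0, 0, 0, 0, 0, 0, 0], grip=1, squeeze=90)

```text
clock: 7.45
position: [0.3914, 0.2908, 0.0938]
orientation: [0.593, 0.631, 0.343, -0.364]
contact_force: [1.6, -5.0, 8.3]
finger_gap: 0.0442
grip_force: 91.4
```

Run:
```python
from h import *
s=st()
yc=np.radians(-7.6); Rc=np.array([[np.cos(yc),-np.sin(yc)],[np.sin(yc),np.cos(yc)]])
o=(-7.6,-30); N=RT(*o)
xy=np.array([.488,.0255])+Rc@[-.055,.0205]
t=np.r_[xy,.033]+.011*N[:,2]; print(t)
a=np.array(s["position"])
plan([(a+[0,0,.13],None),(t+[0,0,.17],o),(t+[0,0,.03],o),(t,o)])
```

```text
{'clock': 7.45, 'joints': [0.6241, 1.1555, -1.0708, 2.2403, -0.7832, 0.1627, 0.8066], 'position': [0.3914, 0.2908, 0.0938], 'orientation': [0.5933, 0.6308, 0.3431, -0.3638], 'contact_force': [1.6118, -5.0015, 8.3381], 'finger_gap': 0.0442, 'grip_force': 91.4287}
[0.43546699 0.04764233 0.02347372]
[0.39143485 0.29080032 0.22377286] None -> [0.1126, 0.0002, -0.065] [0.0, 0.0, 0.0] rows>=2.6
[0.43546699 0.04764233 0.19347372] (-7.6, -30) -> [-0.1489, 0.0292, -0.1974] [-3.1, -89.7, 11.9] rows>=10.5
[0.43546699 0.04764233 0.05347372] (-7.6, -30) -> [0.07, 0.0, 0.1212] [0.0, 0.0, 0.0] rows>=2.8
[0.43546699 0.04764233 0.02347372] (-7.6, -30) -> [0.015, 0.0, 0.026] [0.0, 0.0, 0.0] rows>=0.6
```

>>> play_rows(series=[0.03, 0, -0.017, 0, 0, 0, 0.07, 0, -0.04, 0, 0, 0, 0.113, 0, -0.065, 0, 0, 0, 0.113, 0, -0.065, 0, 0, 0, 0.113, 0, -0.065, 0, 0, 0])

```text
clock: 7.95
position: [0.3912, 0.2906, 0.2236]
orientation: [0.594, 0.632, 0.343, -0.362]
contact_force: [-0.1, -0.2, -4.3]
finger_gap: 0.0443
grip_force: 92.0
```

Run:
```python
from h import *
s=st(); t=np.array([.4355,.0476,.0235])
o=(-7.6,-30)
plan([(t+[0,0,.17],o)])
```

```text
{'clock': 7.95, 'joints': [0.6731, 0.8097, -1.1571, 2.2405, -0.8739, 0.3879, 0.6275], 'position': [0.3912, 0.2906, 0.2236], 'orientation': [0.5935, 0.6317, 0.3427, -0.3622], 'contact_force': [-0.0534, -0.2235, -4.266], 'finger_gap': 0.0443, 'grip_force': 91.9558}
[0.4355 0.0476 0.1935] (-7.6, -30) -> [-0.1494, 0.0294, -0.1968] [-3.0, -89.5, 11.9] rows>=10.5
```

>>> play_rows(series=[-0.015, 0.003, -0.02, -0.3, -9, 1.2, -0.03, 0.006, -0.039, -0.6, -17, 2.4, -0.045, 0.009, -0.059, -0.9, -25.5, 3.5, -0.06, 0.012, -0.079, -1.2, -34, 4.6, -0.075, 0.015, -0.098, -1.5, -42.5, 5.8, -0.09, 0.018, -0.118, -1.8, -51, 6.9, -0.105, 0.021, -0.138, -2.1, -59.5, 8, -0.12, 0.024, -0.157, -2.4, -68, 9.2, -0.135, 0.027, -0.177, -2.7, -76.5, 10.4, -0.149, 0.029, -0.197, -2.8, -85, 11.4])

```text
clock: 8.95
position: [0.4351, 0.0475, 0.192]
orientation: [0.733, 0.653, -0.149, 0.122]
contact_force: [-0.9, 0.0, -4.7]
finger_gap: 0.0442
grip_force: 91.7
```

>>> play_rows(series=[0, 0, 0, -0.2, -4.5, 0.5, 0, 0, 0, -0.2, -4.5, 0.5, 0, 0, 0, -0.2, -4.5, 0.5, 0, 0, 0, -0.2, -4.5, 0.5])

```text
clock: 9.35
position: [0.4345, 0.048, 0.1925]
orientation: [0.73, 0.645, -0.173, 0.146]
contact_force: [0.4, 0.2, -4.2]
finger_gap: 0.0445
grip_force: 91.7
```

Run:
```python
from h import *
s=st(); t=np.array([.4355,.0476,.0235])
o=(-7.6,-30)
plan([(t+[0,0,.17],o),(t+[0,0,.045],o),(t,o)])
save("side","s4")
```

```text
{'clock': 9.35, 'joints': [-0.3878, 0.4292, -0.1591, 2.0135, 0.4776, 1.0635, -0.9771], 'position': [0.4345, 0.048, 0.1925], 'orientation': [0.7298, 0.645, -0.1734, 0.146], 'contact_force': [0.3554, 0.2244, -4.2086], 'finger_gap': 0.0445, 'grip_force': 91.7125}
[0.4355 0.0476 0.1935] (-7.6, -30) -> [-0.0006, 0.001, -0.0008] [-0.3, -3.8, 0.6] rows>=0.5
[0.4355 0.0476 0.0685] (-7.6, -30) -> [0.0625, 0.0, 0.1083] [0.0, 0.0, 0.0] rows>=2.5
[0.4355 0.0476 0.0235] (-7.6, -30) -> [0.0225, 0.0, 0.039] [0.0, 0.0, 0.0] rows>=0.9
```

View pics/s4.png

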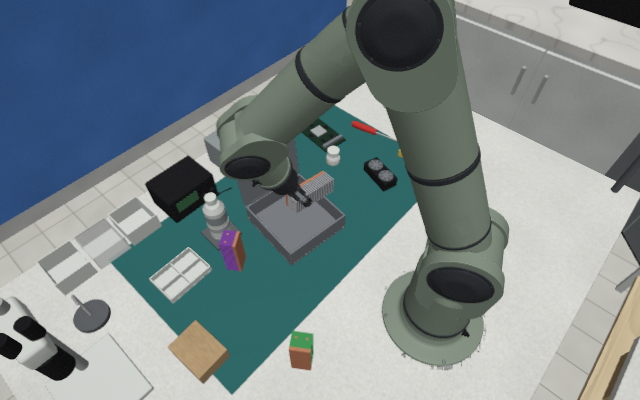

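Side view: the cooler is held level over the case at about (310,188), with the lid at (262,160) behind the hand. Lowering in stages.

>>> play_rows(series=[0.014, 0.001, 0.025, -0.3, -3.8, 0.6, 0.027, 0.001, 0.048, -0.3, -3.8, 0.6, 0.04, 0.001, 0.07, -0.3, -3.8, 0.6, 0.04, 0.001, 0.07, -0.3, -3.8, 0.6])

```text
clock: 9.8
position: [0.4345, 0.0528, 0.1106]
orientation: [0.726, 0.637, -0.196, 0.17]
contact_force: [0.4, 0.3, -1.8]
finger_gap: 0.0442
grip_force: 91.6
```

Run:
```python
from h import *
s=st(); t=np.array([.4355,.0476,.0235])
o=(-7.6,-30)
plan([(t+[0,0,.045],o),(t,o)])
```

```text
{'clock': 9.8, 'joints': [-0.4556, 0.6009, -0.1285, 2.0398, 0.5759, 0.9587, -1.1506], 'position': [0.4345, 0.0528, 0.1106], 'orientation': [0.7261, 0.6366, -0.1964, 0.1701], 'contact_force': [0.404, 0.3304, -1.8345], 'finger_gap': 0.0442, 'grip_force': 91.5752}
[0.4355 0.0476 0.0685] (-7.6, -30) -> [0.0168, 0.0018, 0.039] [-0.1, 0.1, 0.1] rows>=0.8
[0.4355 0.0476 0.0235] (-7.6, -30) -> [0.0225, 0.0, 0.039] [0.0, 0.0, 0.0] rows>=0.9
```

>>> play_rows(series=[0.009, 0.002, 0.02, 0, 0, 0, 0.017, 0.002, 0.039, 0, 0, 0, 0.026, 0.002, 0.055, 0, 0, 0, 0.034, 0.002, 0.069, 0, 0, 0, 0.034, 0.002, 0.069, 0, 0, 0])

```text
clock: 10.3
position: [0.437, 0.0476, 0.0358]
orientation: [0.727, 0.636, -0.195, 0.171]
contact_force: [0.7, -0.7, -2.2]
finger_gap: 0.0441
grip_force: 92.1
```

Run:
```python
from h import *
s=st(); t=np.array([.4355,.0476,.0235])
plan([(t,(-7.6,-30))])
```

```text
{'clock': 10.3, 'joints': [-0.4721, 0.7443, -0.0924, 2.0541, 0.6563, 0.8177, -1.2524], 'position': [0.437, 0.0476, 0.0358], 'orientation': [0.7265, 0.6363, -0.1953, 0.1708], 'contact_force': [0.6761, -0.6569, -2.2326], 'finger_gap': 0.0441, 'grip_force': 92.1066}
[0.4355 0.0476 0.0235] (-7.6, -30) -> [0.006, -0.0015, 0.0107] [-0.0, 0.1, 0.0] rows>=0.2
```

>>> play_rows(series=[0.003, -0.001, 0.005, 0, 0, 0, 0.005, -0.001, 0.009, 0, 0, 0, 0.006, -0.001, 0.011, 0, 0, 0, 0.007, -0.001, 0.012, 0, 0, 0, 0.007, -0.001, 0.012, 0, 0, 0])

```text
clock: 10.8
position: [0.4408, 0.0485, 0.0243]
orientation: [0.727, 0.636, -0.191, 0.173]
contact_force: [28.5, -3.3, 5.2]
finger_gap: 0.044
grip_force: 108.3
```

Contact on the robot side: the hand is touching the front wall. Lift slightly, shift 12 mm toward the hinge, lower again.

>>> play_rows(series=[-0.004, 0, -0.007, 0, 0, 0, -0.004, 0.006, -0.007, 0, 0, 0, -0.004, 0.013, -0.007, 0, 0, 0, -0.004, 0.013, -0.007, 0, 0, 0])

```text
clock: 11.2
position: [0.4498, 0.0464, 0.0301]
orientation: [0.727, 0.636, -0.195, 0.171]
contact_force: [-0.3, -0.6, -3.6]
finger_gap: 0.0441
grip_force: 103.8
```

>>> play_rows(series=[0.002, 0, 0.003, 0, 0, 0, 0.003, 0, 0.006, 0, 0, 0, 0.004, 0, 0.007, 0, 0, 0, 0.004, 0, 0.007, 0, 0, 0])

```text
clock: 11.6
position: [0.4484, 0.0466, 0.0234]
orientation: [0.726, 0.636, -0.196, 0.172]
contact_force: [-11.3, 8.8, 52.0]
finger_gap: 0.0441
grip_force: 107.7
```

Run:
```python
from h import *
s=st(); save("wrist","w5")
```

```text
{'clock': 11.6, 'joints': [-0.4666, 0.7768, -0.0848, 2.0279, 0.6683, 0.8105, -1.2509], 'position': [0.4484, 0.0466, 0.0234], 'orientation': [0.726, 0.6363, -0.1958, 0.1721], 'contact_force': [-11.2619, 8.7948, 51.9639], 'finger_gap': 0.0441, 'grip_force': 107.7002}
```

View pics/w5.png

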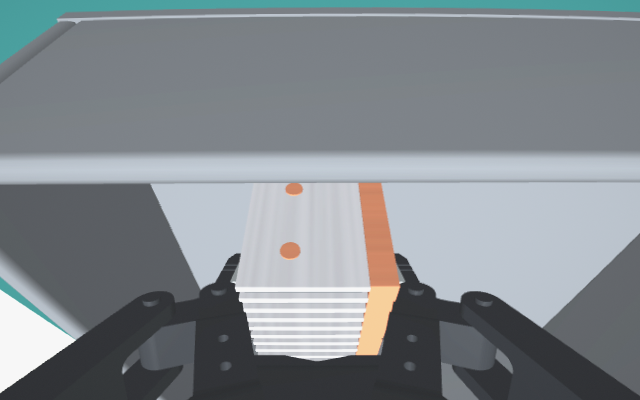

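The cooler lies on the case floor: end face at (310,235), copper side at (380,235), and it is inside the walls. Easing off, releasing with a small opening and going straight up.

>>> play_rows(series=[-0.001, 0, -0.003, 0, 0, 0, -0.001, 0, -0.003, 0, 0, 0, -0.001, 0, -0.003, 0, 0, 0])

```text
clock: 11.95
position: [0.4486, 0.0472, 0.0245]
orientation: [0.726, 0.637, -0.195, 0.171]
contact_force: [0.5, -0.1, -3.3]
finger_gap: 0.0439
grip_force: 101.8
```

>>> play_rows(series=[0, 0, 0, 0, 0, 0, 0, 0, 0, 0, 0, 0, 0, 0, 0, 0, 0, 0, 0, 0, 0, 0, 0, 0], grip=-0.3)

```text
clock: 12.35
position: [0.4488, 0.0471, 0.0248]
orientation: [0.726, 0.636, -0.195, 0.171]
contact_force: [-0.8, -0.3, 0.5]
finger_gap: 0.0554
grip_force: 0.0
```

>>> play_rows(series=[-0.007, 0, -0.013, 0, 0, 0, -0.02, 0, -0.035, 0, 0, 0, -0.04, 0, -0.07, 0, 0, 0, -0.06, 0, -0.105, 0, 0, 0, -0.08, 0, -0.14, 0, 0, 0, -0.105, 0, -0.185, 0, 0, 0, -0.12, 0, -0.22, 0, 0, 0, -0.12, 0, -0.22, 0, 0, 0])

```text
clock: 13.15
position: [0.4507, 0.0545, 0.2807]
orientation: [0.727, 0.636, -0.191, 0.172]
contact_force: [0.1, 0.3, -1.5]
finger_gap: 0.055
grip_force: 0.0
```

Run:
```python
from h import *
s=st()
psi=-15.5-90
M=RT(psi); g=np.array([.409,-.305,.022])+.011*M[:,2]
plan([((.43,-.05,.27),(-50,)),(g+[0,0,.12],(psi,)),(g,(psi,))])
save("scene","c6")
```

```text
{'clock': 13.15, 'joints': [-0.4175, 0.3528, -0.1563, 1.8812, 0.4643, 1.2981, -0.9222], 'position': [0.4507, 0.0545, 0.2807], 'orientation': [0.7273, 0.6363, -0.1915, 0.1719], 'contact_force': [0.0653, 0.3126, -1.4796], 'finger_gap': 0.055, 'grip_force': 0.0}
[ 0.43 -0.05  0.27] (-50,) -> [-0.087, -0.0069, 0.0621] [11.4, 28.3, 41.4] rows>=6.0
[ 0.409 -0.305  0.131] (-105.5,) -> [-0.18, 0.1818, 0.139] [0.0, 0.0, 55.5] rows>=6.5
[ 0.409 -0.305  0.011] (-105.5,) -> [0.0, 0.0, 0.12] [0.0, 0.0, 0.0] rows>=2.4
```

>>> play_rows(series=[-0.087, -0.007, 0.062, 11.4, 28.3, 41.4, -0.087, -0.007, 0.062, 11.4, 28.3, 41.4, -0.087, -0.007, 0.062, 11.4, 28.3, 41.4, -0.087, -0.007, 0.062, 11.4, 28.3, 41.4, -0.087, -0.007, 0.062, 11.4, 28.3, 41.4, -0.087, -0.007, 0.062, 11.4, 28.3, 41.4, -0.087, -0.007, 0.062, 11.4, 28.3, 41.4, -0.087, -0.007, 0.062, 11.4, 28.3, 41.4], grip=-1)

```text
clock: 14.0
position: [0.4282, -0.0512, 0.2652]
orientation: [0.939, 0.343, -0.005, 0.001]
contact_force: [-0.3, 1.3, -0.5]
finger_gap: 0.0849
grip_force: 0.0
```

Run:
```python
from h import *
s=st(); print(ground("w1",[[403,217],[447,252],[358,270]],.035).round(3).tolist())
M=RT(-105.5); g=np.array([.409,-.305,.026])+.011*M[:,2]
plan([(g+[0,0,.12],(-105.5,)),(g,(-105.5,))])
```

```text
{'clock': 14.0, 'joints': [-0.0175, 0.1823, -0.0055, 2.0432, 0.0072, 0.9247, -0.898], 'position': [0.4282, -0.0512, 0.2652], 'orientation': [0.9394, 0.3429, -0.0048, 0.0009], 'contact_force': [-0.2613, 1.2876, -0.4711], 'finger_gap': 0.0849, 'grip_force': 0.0}
[[0.422, -0.424, 0.035], [0.442, -0.498, 0.035], [0.335, -0.449, 0.035]]
[ 0.409 -0.305  0.135] (-105.5,) -> [-0.177, 0.182, 0.1316] [0.2, 0.6, 55.6] rows>=6.5
[ 0.409 -0.305  0.015] (-105.5,) -> [0.0, 0.0, 0.12] [0.0, 0.0, 0.0] rows>=2.4
```

>>> play_rows(series=[-0.177, 0.182, 0.132, 0, 0.6, 55.6, -0.177, 0.182, 0.132, 0, 0.6, 55.6, -0.177, 0.182, 0.132, 0, 0.6, 55.6, -0.177, 0.182, 0.132, 0, 0.6, 55.6, -0.177, 0.182, 0.132, 0, 0.6, 55.6, -0.177, 0.182, 0.132, 0, 0.6, 55.6, -0.177, 0.182, 0.132, 0, 0.6, 55.6, -0.177, 0.182, 0.132, 0, 0.6, 55.6, -0.177, 0.182, 0.132, 0, 0.6, 55.6])

```text
clock: 14.9
position: [0.4098, -0.3033, 0.1342]
orientation: [0.991, -0.133, 0.001, 0.0]
contact_force: [-0.5, 1.0, 0.4]
finger_gap: 0.0855
grip_force: 0.0
```

Run:
```python
from h import *
s=st(); im=save("wrist","w7")
plan([((.409,-.305,.015),(-105.5,))])
yaw=np.radians(-15.5); c,sn=np.cos(yaw),np.sin(yaw); q=np.array([[.06,.028],[.06,-.028],[-.06,-.028],[-.06,.028]])
P=np.c_[q@np.array([[c,sn],[-sn,c]])+[.409,-.305],[.038]*4]; pp=proj("w7",P); print(pp.round(0).tolist())
im=cv2.imread("pics/w7.png"); [cv2.circle(im,tuple(p.astype(int)),3,(0,0,255),-1) for p in pp]; cv2.imwrite("pics/w7m.png",im)
```

```text
{'clock': 14.9, 'joints': [0.3232, 0.5072, 0.264, 2.0065, -0.211, 0.6515, -1.1135], 'position': [0.4098, -0.3033, 0.1342], 'orientation': [0.9912, -0.1327, 0.001, 0.0003], 'contact_force': [-0.4662, 0.9821, 0.3627], 'finger_gap': 0.0855, 'grip_force': 0.0}
[ 0.409 -0.305  0.015] (-105.5,) -> [-0.0007, 0.0018, 0.1194] [0.0, -0.2, 0.2] rows>=2.4
[[278.0, 113.0], [365.0, 113.0], [359.0, 282.0], [282.0, 282.0]]
```

View pics/w7m.png

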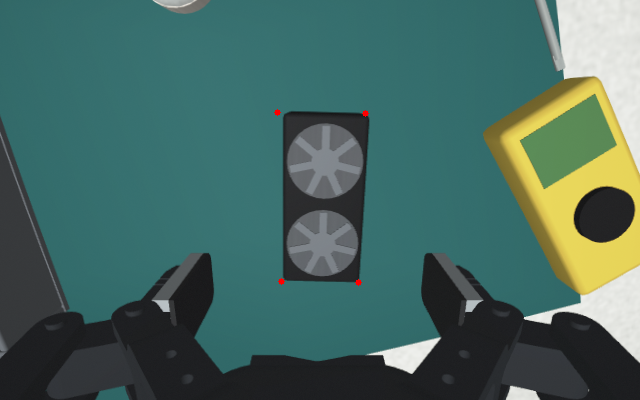

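Tenth picture: the fan unit is centred between the pads, top corners at about (285,112)–(368,115) and (283,280)–(358,282), some 2 mm toward tool +y of the overlay. The meter is clear. Going down and gripping.

>>> play_rows(series=[-0.001, 0.003, 0.04, 0, 0, 0.5, -0.001, 0.003, 0.08, 0, 0, 0.8, -0.001, 0.003, 0.112, 0, 0, 0.8, -0.001, 0.003, 0.112, 0, 0, 0.8])

```text
clock: 15.35
position: [0.4067, -0.3054, 0.0198]
orientation: [0.99, -0.141, -0.001, -0.001]
contact_force: [-0.1, -0.1, 0.4]
finger_gap: 0.0851
grip_force: 0.0
```

>>> play_rows(series=[0, 0, 0, 0, 0, 0, 0, 0, 0, 0, 0, 0, 0, 0, 0, 0, 0, 0, 0, 0, 0, 0, 0, 0, 0, 0, 0, 0, 0, 0], grip=1, squeeze=60)

```text
clock: 15.85
position: [0.4088, -0.3076, 0.0245]
orientation: [0.99, -0.142, 0.003, 0.001]
contact_force: [-1.2, 1.8, 10.1]
finger_gap: 0.0545
grip_force: 62.5
```

>>> play_rows(series=[0, 0, -0.03, 0, 0, 0, 0, 0, -0.08, 0, 0, 0, 0, 0, -0.13, 0, 0, 0, 0, 0, -0.18, 0, 0, 0, 0, 0, -0.18, 0, 0, 0])

```text
clock: 16.35
position: [0.4093, -0.3086, 0.2096]
orientation: [0.99, -0.143, 0.007, 0.002]
contact_force: [-0.3, 0.1, -2.9]
finger_gap: 0.0545
grip_force: 66.0
```

Run:
```python
from h import *
s=st()
yc=np.radians(-7.6); Rc=np.array([[np.cos(yc),-np.sin(yc)],[np.sin(yc),np.cos(yc)]])
xy=np.array([.488,.0255])+Rc@[.043,-.005]; print(xy)
plan([((.45,-.15,.22),(-60,)),((*xy,.20),(-7.6,)),((*xy,.07),(-7.6,)),((*xy,.03),(-7.6,))])
# wrist-pixel dark-block check not needed
```

```text
{'clock': 16.35, 'joints': [0.2786, 0.3926, 0.3289, 1.9483, -0.1736, 0.8132, -1.155], 'position': [0.4093, -0.3086, 0.2096], 'orientation': [0.9897, -0.1427, 0.0067, 0.0021], 'contact_force': [-0.3217, 0.0626, -2.8933], 'finger_gap': 0.0545, 'grip_force': 66.0085}
[0.52996099 0.0148569 ]
[ 0.45 -0.15  0.22] (-60,) -> [-0.0057, -0.1636, -0.0108] [0.4, -0.7, -46.4] rows>=5.4
[0.52996099 0.0148569  0.2       ] (-7.6,) -> [0.1517, -0.1028, 0.02] [0.0, 0.0, -52.4] rows>=6.1
[0.52996099 0.0148569  0.07      ] (-7.6,) -> [0.0, 0.0, 0.13] [0.0, 0.0, 0.0] rows>=2.6
[0.52996099 0.0148569  0.03      ] (-7.6,) -> [0.0, 0.0, 0.04] [0.0, 0.0, 0.0] rows>=0.8
```

>>> play_rows(series=[-0.006, -0.164, -0.011, 0.4, -0.7, -46.4, -0.006, -0.164, -0.011, 0.4, -0.7, -46.4, -0.006, -0.164, -0.011, 0.4, -0.7, -46.4, -0.006, -0.164, -0.011, 0.4, -0.7, -46.4, -0.006, -0.164, -0.011, 0.4, -0.7, -46.4, -0.006, -0.164, -0.011, 0.4, -0.7, -46.4])

```text
clock: 16.95
position: [0.4479, -0.1473, 0.2143]
orientation: [0.965, 0.263, -0.003, -0.003]
contact_force: [-0.5, -0.3, -1.3]
finger_gap: 0.0544
grip_force: 65.9
```

>>> play_rows(series=[0.025, -0.017, 0.003, 0, 0, -8.6, 0.05, -0.034, 0.006, 0, 0, -17, 0.075, -0.05, 0.01, 0, 0, -25.5, 0.1, -0.068, 0.013, 0, 0, -34, 0.125, -0.085, 0.017, 0, 0, -42.5, 0.14, -0.095, 0.02, 0, 0, -50, 0.152, -0.103, 0.02, 0, 0, -52.4, 0.152, -0.103, 0.02, 0, 0, -52.4, 0.152, -0.103, 0.02, 0, 0, -52.4])

```text
clock: 17.85
position: [0.5275, 0.0165, 0.1936]
orientation: [0.753, 0.657, -0.002, -0.004]
contact_force: [0.1, -1.0, -1.9]
finger_gap: 0.0547
grip_force: 65.9
```

Run:
```python
from h import *
s=st()
plan([((.53,.0149,.085),(-7.6,)),((.53,.0149,.04),(-7.6,))])
```

```text
{'clock': 17.85, 'joints': [-0.0253, 0.4331, -0.1524, 1.8892, 0.0796, 0.834, -0.3539], 'position': [0.5275, 0.0165, 0.1936], 'orientation': [0.7535, 0.6574, -0.0024, -0.0044], 'contact_force': [0.112, -1.0369, -1.9347], 'finger_gap': 0.0547, 'grip_force': 65.8793}
[0.53   0.0149 0.085 ] (-7.6,) -> [-0.0015, 0.0037, 0.1085] [-0.6, -0.1, -0.2] rows>=2.2
[0.53   0.0149 0.04  ] (-7.6,) -> [0.0, 0.0, 0.045] [0.0, 0.0, 0.0] rows>=0.9
```

>>> play_rows(series=[-0.001, 0.003, 0.04, -0.5, 0, 0, -0.001, 0.003, 0.08, -0.5, 0, 0, -0.001, 0.003, 0.108, -0.5, 0, 0, -0.001, 0.003, 0.125, -0.5, 0, 0, -0.001, 0.003, 0.14, -0.5, 0, 0, -0.001, 0.003, 0.15, -0.5, 0, 0, -0.001, 0.003, 0.15, -0.5, 0, 0])

```text
clock: 18.55
position: [0.5285, 0.0156, 0.0425]
orientation: [0.753, 0.658, -0.0, -0.002]
contact_force: [-0.7, 0.7, -1.0]
finger_gap: 0.0547
grip_force: 65.8
```

Run:
```python
from h import *
s=st()
plan([((.53,.0149,.03),(-7.6,))])
```

```text
{'clock': 18.55, 'joints': [-0.0562, 0.6724, -0.1143, 1.9795, 0.1439, 0.4993, -0.4072], 'position': [0.5285, 0.0156, 0.0425], 'orientation': [0.7531, 0.6579, -0.0002, -0.0016], 'contact_force': [-0.6747, 0.6843, -1.0413], 'finger_gap': 0.0547, 'grip_force': 65.8279}
[0.53   0.0149 0.03  ] (-7.6,) -> [-0.0005, 0.0016, 0.0125] [-0.2, -0.1, -0.1] rows>=0.3
```

>>> play_rows(series=[0, 0.001, 0.006, 0, 0, 0, 0, 0.001, 0.01, 0, 0, 0, 0, 0.001, 0.012, 0, 0, 0, 0, 0.001, 0.012, 0, 0, 0])

```text
clock: 18.95
position: [0.5301, 0.0162, 0.0311]
orientation: [0.753, 0.659, 0.001, -0.001]
contact_force: [0.4, -0.6, -1.6]
finger_gap: 0.0547
grip_force: 65.8
```

>>> play_rows(series=[0, 0, 0.002, 0, 0, 0, 0, 0, 0.004, 0, 0, 0, 0, 0, 0.004, 0, 0, 0])

```text
clock: 19.25
position: [0.5304, 0.0162, 0.0299]
orientation: [0.753, 0.658, 0.001, -0.001]
contact_force: [-22.0, -0.8, 65.8]
finger_gap: 0.0546
grip_force: 75.1
```

Floor contact. Ease off and release.

>>> play_rows(series=[0, 0, -0.003, 0, 0, 0, 0, 0, -0.004, 0, 0, 0, 0, 0, -0.004, 0, 0, 0])

```text
clock: 19.55
position: [0.5302, 0.0163, 0.0312]
orientation: [0.753, 0.659, 0.001, -0.001]
contact_force: [0.1, 0.0, -1.2]
finger_gap: 0.0549
grip_force: 66.9
```

>>> play_rows(series=[0, 0, 0, 0, 0, 0, 0, 0, 0, 0, 0, 0, 0, 0, 0, 0, 0, 0, 0, 0, 0, 0, 0, 0], grip=-0.5)

```text
clock: 19.95
position: [0.5301, 0.0163, 0.031]
orientation: [0.752, 0.659, 0.001, -0.001]
contact_force: [-0.6, -0.2, 0.5]
finger_gap: 0.0639
grip_force: 0.0
```

>>> play_rows(series=[0, 0, -0.015, 0, 0, 0, 0, 0, -0.04, 0, 0, 0, 0, 0, -0.08, 0, 0, 0, 0, 0, -0.12, 0, 0, 0, 0, 0, -0.17, 0, 0, 0, 0, 0, -0.22, 0, 0, 0, 0, 0, -0.22, 0, 0, 0])

```text
clock: 20.65
position: [0.5327, 0.0158, 0.2572]
orientation: [0.753, 0.658, 0.004, 0.001]
contact_force: [-0.2, -0.1, -0.2]
finger_gap: 0.0644
grip_force: 0.0
```

Run:
```python
from h import *
st(); save("wrist","w8"); save("side","s8")
yc=np.radians(-7.6); Rc=np.array([[np.cos(yc),-np.sin(yc)],[np.sin(yc),np.cos(yc)]])
W=lambda a,z:np.c_[np.array([.488,.0255])+np.array(a)@Rc.T,[z]*len(a)]
# predicted samples of cooler & fans tops
a=proj("w8",W([[-.042,y] for y in(-.07,-.03,.01,.04)],.056)).astype(int); b=proj("w8",W([[.043,y] for y in(-.05,-.02,.01,.04)],.044)).astype(int)
im=cv2.imread("pics/w8.png"); h=lambda p:im[p[1],p[0]].tolist() if 0<=p[0]<640 and 0<=p[1]<400 else None
print(a.tolist(),[h(p) for p in a]);print(b.tolist(),[h(p) for p in b])
# lid top edge in side view, per angle
im2=cv2.imread("pics/s8.png")
for n in("side0","s8"):
  for th in (1.65,1.7,1.75,1.8,1.85):
    print(n,th,proj(n,[np.r_[np.array([.488,.0255])+Rc@[.1125-.225*np.cos(th),y],.0665+.225*np.sin(th)] for y in(.1075,-.1075)]).round(0).tolist())
```

```text
{'clock': 20.65, 'joints': [-0.0142, 0.3545, -0.1621, 1.8227, 0.0657, 0.9611, -0.3369], 'position': [0.5327, 0.0158, 0.2572], 'orientation': [0.7526, 0.6584, 0.0042, 0.0013], 'contact_force': [-0.2354, -0.1249, -0.2384], 'finger_gap': 0.0644, 'grip_force': 0.0}
[[229, 237], [226, 199], [223, 159], [221, 128]] [[198, 191, 189], [106, 103, 99], [111, 107, 103], [105, 102, 97]]
[[312, 215], [312, 187], [312, 157], [312, 126]] [[105, 99, 96], [133, 128, 123], [107, 103, 100], [139, 134, 128]]
side0 1.65 [[230.0, 151.0], [293.0, 117.0]]
side0 1.7 [[228.0, 149.0], [291.0, 115.0]]
side0 1.75 [[226.0, 147.0], [289.0, 114.0]]
side0 1.8 [[224.0, 146.0], [286.0, 113.0]]
side0 1.85 [[222.0, 144.0], [284.0, 111.0]]
s8 1.65 [[230.0, 151.0], [293.0, 117.0]]
s8 1.7 [[228.0, 149.0], [291.0, 115.0]]
s8 1.75 [[226.0, 147.0], [289.0, 114.0]]
s8 1.8 [[224.0, 146.0], [286.0, 113.0]]
s8 1.85 [[222.0, 144.0], [284.0, 111.0]]
```

Run:
```python
from h import *
im=cv2.imread("pics/w8.png"); g=im.astype(int)
yc=np.radians(-7.6); Rc=np.array([[np.cos(yc),-np.sin(yc)],[np.sin(yc),np.cos(yc)]])
def samp(X,Y,z):
    P=np.r_[np.array([.488,.0255])+Rc@[X,Y],z]; u,v=proj("w8",P)[0]
    if not(0<=u<640 and 0<=v<400): return " --- "
    b,gg,r=g[int(v),int(u)]; return "%3d%s "%((b+gg+r)//3,"c" if r-b>40 else "g" if gg-r>25 else " ")
print("x:",[f"{x:.2f}" for x in np.arange(-.12,.125,.01)])
for y in (.09,.07,.05,.03,.01,-.01,-.03,-.05,-.07): print(f"{y:.2f}","".join(samp(x,y,.045) for x in np.arange(-.12,.125,.01)))
```

```text
x: ['-0.12', '-0.11', '-0.10', '-0.09', '-0.08', '-0.07', '-0.06', '-0.05', '-0.04', '-0.03', '-0.02', '-0.01', '-0.00', '0.01', '0.02', '0.03', '0.04', '0.05', '0.06', '0.07', '0.08', '0.09', '0.10', '0.11', '0.12']
0.09 123   56   56  130  131  131  133  134  134  135  135  136  137  137  136  136  136  137  135  135  134  133  122   64   70  
0.07 126   57   56  130  130  132  132  133  133  133  134  135  136  136  135  135  134  135  135  133  133  133  125   63   71  
0.05 119   56   56  129  129  131  184  187  188  185   64c 133  134  134   47   47   67   45   45   36  132  131  129   64   72  
0.03 124   56   56  128  128  130  209  213  210  207   64c 131  132  132   95  102  132  132  102   54  131  130  130   63   73  
0.01 117   57   56  128  128  129  151  149  147  134   68c 130  130  130   43  102  104  130  103   31  129  129  128   63   81  
-0.01 123   57   57  125  127  127  175  169  168  152   72c 129  129  129   41   41  103   99   41   41  128  128  126   67   83  
-0.03 117   56   56  118  126  127  103  103  103  120c  72c 128  128  128  100  100  127  128  100   67  127  127  127   65   83  
-0.05 102g  57   57  117  127  127  101  102  103   87c  71c 127  127  127   37  100  100  127   93   41  126  126  126   64   86  
-0.07 119   57   57  117  126  125   99  100  100   84   72c 127  127  127  127  127  127  127  127  127  127  126  126   64   86
```

Contents check out: in the case frame the cooler spans x −0.065 to −0.015 and the fans +0.015 to +0.075, both inside and flat. Now over and behind the lid with the gripper shut.

>>> play_rows(series=[0, -0.01, -0.05, 0, 0, 0, 0, -0.01, -0.1, 0, 0, 0, 0, 0.03, -0.1, 0, 0, 0, 0, 0.08, -0.1, 0, 0, 0, 0, 0.13, -0.1, 0, 0, 0, 0, 0.15, -0.1, 0, 0, 0, 0, 0.15, -0.1, 0, 0, 0, 0, 0.15, -0.1, 0, 0, 0], grip=1)

```text
clock: 21.55
position: [0.6787, -0.0044, 0.3489]
orientation: [0.752, 0.659, -0.001, -0.002]
contact_force: [-0.5, 0.1, -0.2]
finger_gap: -0.0002
grip_force: 0.0
```

Run:
```python
from h import *
s=st()
yc=np.radians(-7.6); Rc=np.array([[np.cos(yc),-np.sin(yc)],[np.sin(yc),np.cos(yc)]])
p=np.array(s["position"]); q=Rc.T@(p[:2]-[.488,.0255]); print(q,p[2])
d0=(.263-p[2]); print("down",-d0)
for th in (100,95,90,85,80,75,70,65,60,55,50,45,40,35,30,25,20,15,10,5,0):
    t=np.radians(th); u=np.array([-np.cos(t),np.sin(t)]); n=np.array([np.sin(t),np.cos(t)])
    c=np.array([.1125,.0665])+.19*u+(.008-.003)*n+[.015,.008]
    print(th,"case x,z of TCP",c.round(4),"rel dy %.3f dz %.3f"%(c[0]-.193,-(c[1]-.263)))
```

```text
{'clock': 21.55, 'joints': [-0.0017, 0.5379, -0.1302, 1.2868, 0.0654, 1.3247, -0.2626], 'position': [0.6787, -0.0044, 0.3489], 'orientation': [0.7525, 0.6586, -0.0006, -0.0023], 'contact_force': [-0.4654, 0.1059, -0.2479], 'finger_gap': -0.0002, 'grip_force': 0.0}
[ 0.19293526 -0.00440924] 0.3489466976118332
down 0.08594669761183321
100 case x,z of TCP [0.1654 0.2607] rel dy -0.028 dz 0.002
95 case x,z of TCP [0.149  0.2633] rel dy -0.044 dz -0.000
90 case x,z of TCP [0.1325 0.2645] rel dy -0.060 dz -0.002
85 case x,z of TCP [0.1159 0.2642] rel dy -0.077 dz -0.001
80 case x,z of TCP [0.0994 0.2625] rel dy -0.094 dz 0.001
75 case x,z of TCP [0.0832 0.2593] rel dy -0.110 dz 0.004
70 case x,z of TCP [0.0672 0.2548] rel dy -0.126 dz 0.008
65 case x,z of TCP [0.0517 0.2488] rel dy -0.141 dz 0.014
60 case x,z of TCP [0.0368 0.2415] rel dy -0.156 dz 0.021
55 case x,z of TCP [0.0226 0.233 ] rel dy -0.170 dz 0.030
50 case x,z of TCP [0.0092 0.2233] rel dy -0.184 dz 0.040
45 case x,z of TCP [-0.0033  0.2124] rel dy -0.196 dz 0.051
40 case x,z of TCP [-0.0148  0.2005] rel dy -0.208 dz 0.063
35 case x,z of TCP [-0.0253  0.1876] rel dy -0.218 dz 0.075
30 case x,z of TCP [-0.0345  0.1738] rel dy -0.228 dz 0.089
25 case x,z of TCP [-0.0426  0.1593] rel dy -0.236 dz 0.104
20 case x,z of TCP [-0.0493  0.1442] rel dy -0.242 dz 0.119
15 case x,z of TCP [-0.0547  0.1285] rel dy -0.248 dz 0.134
10 case x,z of TCP [-0.0587  0.1124] rel dy -0.252 dz 0.151
5 case x,z of TCP [-0.0613  0.096 ] rel dy -0.254 dz 0.167
0 case x,z of TCP [-0.0625  0.0795] rel dy -0.256 dz 0.183
```

>>> play_rows(series=[0, 0, 0.04, 0, 0, 0, 0, 0, 0.086, 0, 0, 0, 0, 0, 0.086, 0, 0, 0, 0, 0, 0.086, 0, 0, 0])

```text
clock: 21.95
position: [0.6787, -0.0041, 0.266]
orientation: [0.752, 0.659, 0.0, -0.002]
contact_force: [-0.0, -0.2, 0.3]
finger_gap: 0.0
grip_force: 0.0
```

>>> play_rows(series=[0, -0.028, 0.002, 0, 0, 0, 0, -0.044, 0, 0, 0, 0, 0, -0.06, -0.002, 0, 0, 0, 0, -0.077, -0.001, 0, 0, 0, 0, -0.094, 0.001, 0, 0, 0, 0, -0.11, 0.004, 0, 0, 0, 0, -0.126, 0.008, 0, 0, 0, 0, -0.126, 0.008, 0, 0, 0])

```text
clock: 22.75
position: [0.5539, 0.0127, 0.2599]
orientation: [0.752, 0.659, 0.002, -0.0]
contact_force: [1.7, -0.8, 0.7]
finger_gap: 0.0001
grip_force: 0.0
```

Run:
```python
from h import *
s=st()
yc=np.radians(-7.6); Rc=np.array([[np.cos(yc),-np.sin(yc)],[np.sin(yc),np.cos(yc)]])
p=np.array(s["position"]); print(Rc.T@(p[:2]-[.488,.0255]),p[2])
```

```text
{'clock': 22.75, 'joints': [-0.0108, 0.3883, -0.1569, 1.7624, 0.0677, 0.9935, -0.3255], 'position': [0.5539, 0.0127, 0.2599], 'orientation': [0.7524, 0.6587, 0.0018, -0.0003], 'contact_force': [1.7148, -0.7661, 0.6567], 'finger_gap': 0.0001, 'grip_force': 0.0}
[ 0.06703322 -0.00395462] 0.2598885530748426
```

>>> play_rows(series=[0, -0.015, 0.009, 0, 0, 0, 0, -0.03, 0.017, 0, 0, 0, 0, -0.044, 0.026, 0, 0, 0, 0, -0.058, 0.036, 0, 0, 0, 0, -0.07, 0.047, 0, 0, 0, 0, -0.082, 0.059, 0, 0, 0, 0, -0.092, 0.072, 0, 0, 0, 0, -0.102, 0.086, 0, 0, 0, 0, -0.11, 0.1, 0, 0, 0, 0, -0.11, 0.1, 0, 0, 0])

```text
clock: 23.75
position: [0.4454, 0.0275, 0.1576]
orientation: [0.752, 0.659, 0.001, -0.001]
contact_force: [0.7, 0.2, 0.6]
finger_gap: -0.0003
grip_force: 0.0
```

>>> play_rows(series=[0, -0.006, 0.015, 0, 0, 0, 0, -0.012, 0.031, 0, 0, 0, 0, -0.016, 0.047, 0, 0, 0, 0, -0.018, 0.063, 0, 0, 0, 0, -0.019, 0.07, 0, 0, 0, 0, -0.019, 0.073, 0, 0, 0, 0, -0.019, 0.073, 0, 0, 0])

```text
clock: 24.45
position: [0.4269, 0.0301, 0.0848]
orientation: [0.753, 0.659, 0.001, -0.001]
contact_force: [1.4, 0.3, -0.3]
finger_gap: 0.0003
grip_force: 0.0
```

Run:
```python
from h import *
s=st()
```

```text
{'clock': 24.45, 'joints': [-0.0968, 0.4907, -0.1392, 2.2183, 0.1474, 0.4404, -0.4862], 'position': [0.4269, 0.0301, 0.0848], 'orientation': [0.7525, 0.6586, 0.0008, -0.0011], 'contact_force': [1.3922, 0.2773, -0.2888], 'finger_gap': 0.0003, 'grip_force': 0.0}
```

>>> play_rows(series=[0, 0, 0.003, 0, 0, 0, 0, 0, 0.005, 0, 0, 0, 0, 0, 0.005, 0, 0, 0, 0, 0, 0.005, 0, 0, 0])

```text
clock: 24.85
position: [0.4271, 0.0301, 0.0817]
orientation: [0.753, 0.658, 0.002, -0.0]
contact_force: [-15.3, -0.6, 74.7]
finger_gap: 0.0001
grip_force: 37.2
```

Run:
```python
from h import *
s=st(); save("side","s9"); 
a=cv2.imread("pics/side0.png").astype(int); b=cv2.imread("pics/s9.png").astype(int)
for p in ((262,150),(250,165),(270,135),(262,185),(300,225),(270,215),(290,245),(320,215)): print(p,a[p[1],p[0]],b[p[1],p[0]])
```

```text
{'clock': 24.85, 'joints': [-0.0997, 0.4966, -0.1361, 2.2211, 0.1506, 0.4297, -0.4897], 'position': [0.4271, 0.0301, 0.0817], 'orientation': [0.7526, 0.6585, 0.0015, -0.0004], 'contact_force': [-15.3114, -0.6355, 74.7043], 'finger_gap': 0.0001, 'grip_force': 37.1661}
(262, 150) [82 79 76] [69 80 62]
(250, 165) [81 78 75] [91 89 85]
(270, 135) [81 78 75] [87 85 82]
(262, 185) [81 78 75] [102 103  45]
(300, 225) [128 123 119] [129 124 121]
(270, 215) [127 123 119] [129 124 120]
(290, 245) [128 122 118] [129 124 120]
(320, 215) [127 122 119] [60 57 53]
```

Solid stop at the shut-lid height. Backing off to check.

>>> play_rows(series=[0, 0, -0.005, 0, 0, 0, 0, 0, -0.05, 0, 0, 0, 0, 0, -0.1, 0, 0, 0, 0, 0, -0.15, 0, 0, 0, 0, -0.02, -0.2, 0, 0, 0, 0, -0.02, -0.22, 0, 0, 0, 0, -0.02, -0.22, 0, 0, 0])

```text
clock: 25.6
position: [0.4075, 0.0322, 0.3029]
orientation: [0.753, 0.659, 0.003, 0.0]
contact_force: [-0.2, -0.3, -0.9]
finger_gap: 0.0001
grip_force: 0.0
```

Run:
```python
from h import *
s=st(); save("side","s10"); save("wrist","w10"); save("scene","c10")
yc=np.radians(-7.6); Rc=np.array([[np.cos(yc),-np.sin(yc)],[np.sin(yc),np.cos(yc)]])
for n in("s10","w10","c10"):
    g=cv2.imread(f"pics/{n}.png").mean(2)
    for y in (.09,-.05,-.09):
        r=[]
        for X in np.arange(-.135,.155,.01):
            u,v=proj(n,np.r_[np.array([.488,.0255])+Rc@[X,y],.0745])[0]
            r.append(int(g[int(v),int(u)]) if 0<=u<640 and 0<=v<400 else -1)
        print(n,y,r)
# front edge scan in side/scene along z for free edge height
for n in ("s10","c10"):
    g=cv2.imread(f"pics/{n}.png").mean(2)
    print(n,[int(g[tuple(proj(n,np.r_[np.array([.488,.0255])+Rc@[-.114,-.07],z])[0].astype(int)[::-1])]) for z in np.arange(0,.12,.006)])
```

```text
{'clock': 25.6, 'joints': [-0.0318, 0.0967, -0.2053, 2.038, 0.0208, 1.0031, -0.3803], 'position': [0.4075, 0.0322, 0.3029], 'orientation': [0.7526, 0.6585, 0.0031, 0.0004], 'contact_force': [-0.2057, -0.3234, -0.8635], 'finger_gap': 0.0001, 'grip_force': 0.0}
s10 0.09 [73, 74, 101, 124, 125, 125, 124, 124, 124, 124, 124, 125, 124, 124, 124, 125, 125, 125, 124, 125, 124, 124, 124, 124, 126, 84, 84, 83, 83, 84]
s10 -0.05 [72, 73, 92, 125, 125, 124, 125, 124, 125, 121, 124, 124, 125, 124, 124, 124, 124, 124, 125, 104, 124, 124, 124, 124, 121, 83, 84, 83, 84, 83]
s10 -0.09 [84, 73, 87, 126, 124, 125, 125, 124, 125, 125, 124, 124, 124, 125, 124, 124, 125, 124, 124, 125, 124, 124, 125, 124, 122, 83, 84, 84, 85, 83]
w10 0.09 [95, 94, 96, 135, 134, 134, 133, 134, 132, 132, 131, 130, 130, 130, 129, 128, 127, 126, 126, 125, 125, 124, 124, 123, 122, 83, 82, 83, 82, 81]
w10 -0.05 [87, 88, 88, 127, 127, 127, 126, 127, 126, 127, 124, 126, 127, 127, 127, 127, 126, 126, 126, 127, 123, 125, 125, 123, 123, 87, 83, 84, 83, 83]
w10 -0.09 [87, 86, 87, 125, 99, 99, 69, 99, 124, 124, 124, 124, 124, 125, 124, 124, 124, 124, 124, 124, 124, 124, 124, 124, 122, 83, 83, 83, 83, 83]
c10 0.09 [51, 51, 54, 84, 86, 86, 86, 86, 87, 87, 86, 86, 88, 86, 88, 86, 86, 86, 87, 86, 88, 86, 87, 87, 87, 67, 43, 43, 43, 54]
c10 -0.05 [53, 51, 53, 84, 85, 87, 85, 87, 86, 86, 82, 80, 86, 87, 87, 87, 86, 87, 86, 87, 83, 85, 86, 86, 87, 73, 42, 42, 46, 56]
c10 -0.09 [51, 49, 53, 77, 85, 86, 86, 85, 86, 86, 88, 86, 86, 87, 88, 88, 86, 86, 86, 88, 86, 86, 86, 87, 86, 75, 44, 41, 43, 54]
s10 [85, 91, 73, 73, 72, 72, 72, 73, 73, 72, 77, 87, 94, 104, 125, 124, 125, 125, 125, 124]
c10 [86, 86, 86, 85, 86, 86, 86, 86, 86, 86, 80, 71, 59, 52, 53, 51, 52, 52, 52, 54]
```

The lid matches the shut-lid outline in all three cameras, and the arm is clear of everything. Handing in.

```bash
python3 -c "
from cell import hand_in
print(hand_in())"
```

```text
the job is handed in; nothing more can be done
None
```

I pressed the cap down to its stop and released it, laid the cooler and fan unit side by side in the case, shut the lid and handed the job in at about 26 s; no verdict was returned.

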